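# Stack the winder's drive spindle and idler

### The arm

A 6-joint arm with a two-finger parallel gripper is mounted at the origin on a cart in front of the work surface, level with it; the furniture and walls round the work are solid. World frame = base frame: x ahead of the robot, y to its left, z up, the work surface at z = 0. Lengths are in mm, angles in rad, forces in N, time in s.
With the tool pointing down it reaches from about 350 to 775 mm from the base axis. Payload 7.3 kg.
Tool frame: the origin (TCP) lies at the very end of the fingers, on their centre line; the grasp point (between the pads) lies 19 mm behind it; z points along the fingers, y is the line along which they close (so a half turn about z gives the same grasp; the last joint's range is limited). The gripper opens to 92 mm and grips with 3 to 60 N. Pads are 19 mm wide; open, the fingers measure 130 mm over their backs; the gripper's body (75 mm by 190 mm) begins 47 mm behind the grasp point.
Start: joints at [1.176, 0.342, 1.524, -0, 1.275, -0.146], TCP at [129.26, 508.858, 226.741] pointing down, gripper open.
Joint ranges: [-2.53, 2.53], [-0.77, 2.02], [0.04, 2.7], [-1, 4.14], [0.28, 2.66], [-3.11, 3.11]. Speed limits (rad/s): [2.57, 2.57, 3.14, 3.14, 3.14, 3.14].

### API

Orientations are given as [roll, pitch, yaw] about the fixed x, y, z axes, in that order (R = Rz(yaw) Ry(pitch) Rx(roll)).
In Python, from plant import get_obs, vision, workorder gives the robot as it stands.
- The arm moves only by the shell command python3 -m pendant 'ROWS' [OPENING]. ROWS is a JSON object of lists of equal length, an entry for each row: "dp": the shift along the tool's x, y, z in m, a list of three; "rotation": the turn, a rotation vector about the tool's x, y, z in rad, a list of three. A call has 1 to 8 rows; each row is the pose to reach, as a shift and turn from the pose commanded when the call began, along the tool's axes at that moment; what a row does not reach only later rows make up. A row lasts 1/8 s, in which the tool goes at most 62.5 mm and 10.7 degrees, less where a joint would pass 70% of its speed; a pose out of reach is approached as far as the arm can. A call with a gripper value outside its range is refused whole. OPENING is the finger opening in m, from 0 to 0.0918, set as the call begins (- or left out, the last holds). The fingers move at their own pace and stop on an object; the grip force is fixed at half the most. Time passes only in rows, so rows that repeat a pose let the fingers close. It gives the time, the measured TCP pose, the force, the opening and the grip force at its end, in the units of the state.
- get_obs(): the state, without advancing time (a new reading comes with each control period).
- vision.capture(name): name is "scene" or "top" or "wrist"; returns a dict with "pixels" (384x512x3 uint8, red, green, blue), "vfov" (degrees; the focal length in pixels is half the picture's height over the tangent of half this angle, whatever the lens; pixels are square), "cx", "cy" (the principal point, pixels), "pose" (4x4, takes a point from camera to world coordinates); the wrist camera has in their place "T_tool_cam" (4x4, takes a point from camera to tool coordinates, whose origin is the TCP and whose axes are the flange's). Camera axes: x right, y up, looking along -z (the intrinsics and any distortion apply to the point x, -y, -z); pixel columns grow to the right and rows downward; lengths in mm; the calibration is good to about 2 mm. A picture is of the moment at which its call begins: read the wrist's pose just before it. There is no depth.
- workorder.close_job(): hands the job in; it is judged then, once.
The state is a dict: "time": time; "joint_positions": joint angles; "dq": joint speeds; "tau": joint torques, N m; "tool_pos": TCP position; "tcp_rot": TCP orientation; "contact_force": force on the tool from outside, world axes, zero at the start; "moment": the same for the moment, N m; "grip_width": finger opening in mm; "finger_force": force on a finger pad.
Only numpy, scipy, OpenCV 4.12 (cv2) and the standard library are available. Lean on these libraries where they do the work, as an engineer would, in place of code of your own. Each camera call takes 0.05 s, during which the arm holds its last target. There are 200 camera calls.

### The job

Set up the two spindles of a filament winder. On the stand with the tall shaft put the large gear on first, then the plain spacer sleeve, then the small pinion on top; put the flanged belt pulley on the short shaft. Every part must sit threaded on its shaft, all the way down against the base or the part below it, and be left there at rest.

Things in the scene. Friction and masses are not known exactly. Their poses are not given: they have to be found in the camera images.
- large_gear: The large printed gear, plain grey plastic, 24 teeth: 56 mm outside diameter, 12 mm thick, about 60 g. Loose ring, the same both ways up; 15 mm bore right through, axis vertical. Starts lying flat on the bench. Origin at its centre (mid-height on the axis), z along the axis.
- sleeve: Spacer sleeve: plain smooth aluminium tube, the narrowest and without teeth, 24 mm outside diameter, 20 mm tall, about 40 g. Loose ring, the same both ways up; 15 mm bore right through, axis vertical. Starts lying flat on the bench. Origin at its centre (mid-height on the axis), z along the axis.
- pinion: The small printed pinion, plain grey plastic with 14 teeth: 34 mm outside diameter, 12 mm thick, about 40 g. Loose ring, the same both ways up; 15 mm bore right through, axis vertical. Starts lying flat on the bench. Origin at its centre (mid-height on the axis), z along the axis.
- pulley: Belt pulley: smooth aluminium, no teeth, a shallow belt groove round its side between two flanges, 44 mm outside diameter, 20 mm tall, about 70 g. Loose ring, the same both ways up; 15 mm bore right through, axis vertical. Starts lying flat on the bench. Origin at its centre (mid-height on the axis), z along the axis.
- tall_stand: Fixed stand with the tall shaft: square dark steel base 70 x 70 x 10 mm with an upright 10 mm steel shaft in its middle, rising 56 mm above the base (tip 66 mm above the bench; the top 8 mm taper to 4 mm). Origin under the centre of the base, at bench level on the shaft's axis; z up. Takes large gear, sleeve and pinion; fully stacked, their centres are 16, 32 and 48 mm above the origin.
- short_stand: Fixed stand with the short shaft: round dark steel base, 64 mm in diameter, 10 mm thick, with an upright 10 mm steel shaft in its middle, rising 34 mm above the base (tip 44 mm above the bench; the top 8 mm taper to 4 mm). Origin under the centre of the base, at bench level on the shaft's axis; z up. Takes the pulley, whose centre is then 20 mm above the origin.

How it is judged:
By the outcome, as a careful person would: the job done as asked, in the order asked, and still so for the second after the job is handed in, with the robot touching nothing.
It also fails if it takes over 99 s, if anything falls off the work surface, if the arm or the gripper's body presses on something with over 40 N, if the wrist force passes 120 N, or if a joint passes its speed limit or range.

## Working session

There is one attempt and no reset: what is moved stays moved. The work goes in short steps, Python scripts to look and compute and a shell command to move; the robot and the scene stay as the last step left them, time stands still between calls to the robot, and variables do not carry over. Pictures are saved under pics/ and viewed, at most 14 in all, crops included, and the job is handed in when it is done.

```bash
ls; mkdir -p pics; python3 - <<'E'
from plant import get_obs, vision
import cv2
o=get_obs();print(o)
for n in("top","scene"):
    c=vision.capture(n);cv2.imwrite(f"pics/{n}0.png",c["pixels"][:,:,::-1])
    print(n,{k:v for k,v in c.items() if k!="pixels"})
E
```

```text
pics
{'time': 0.0, 'joint_positions': array([ 1.17598912e+00,  3.42764701e-01,  1.52500429e+00,  2.37995833e-05,
        1.27538829e+00, -1.45994194e-01]), 'dq': array([ 0.00092103,  0.00084901,  0.00024707, -0.00029031, -0.00283672,
        0.00083652]), 'tau': array([ 1.20613977e-04, -4.31247103e+01, -2.44214165e+01,  7.18348590e-02,
        5.60313673e-02, -1.62946899e-04]), 'tool_pos': array([129.09716605, 508.47032386, 226.02761378]), 'tcp_rot': array([-3.14004798e+00, -2.50131623e-04,  2.89277250e+00]), 'contact_force': array([-0.36576516, -0.09575585,  0.83448923]), 'moment': array([-0.04667047,  0.04628084, -0.00899392]), 'finger_force': 0.0, 'grip_width': 91.97126350398337}
top {'vfov': 42.20261718190493, 'cx': 263.03555353846593, 'cy': 197.25887444701294, 'pose': array([[ 9.14879544e-03,  9.97569586e-01, -6.90740183e-02,
         3.83457567e+02],
       [-9.99936791e-01,  9.57822263e-03,  5.88826957e-03,
        -8.43966762e+00],
       [ 6.53556497e-03,  6.90157817e-02,  9.97594160e-01,
         1.43584088e+03],
       [ 0.00000000e+00,  0.00000000e+00,  0.00000000e+00,
         1.00000000e+00]])}
scene {'vfov': 47.58081427594843, 'cx': 262.8401710128882, 'cy': 192.4331964901533, 'pose': array([[ 7.84215714e-01,  4.61469037e-01, -4.14791564e-01,
         1.84225130e+01],
       [-6.20433367e-01,  5.92078709e-01, -5.14300729e-01,
        -5.68525728e+02],
       [ 8.25539170e-03,  6.60673240e-01,  7.50628216e-01,
         8.83995981e+02],
       [ 0.00000000e+00,  0.00000000e+00,  0.00000000e+00,
         1.00000000e+00]])}
```

View pics/top0.png

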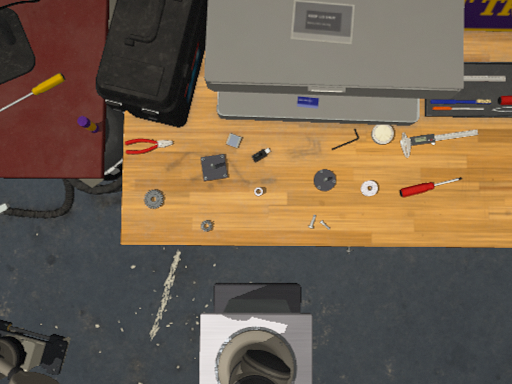

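View pics/scene0.png

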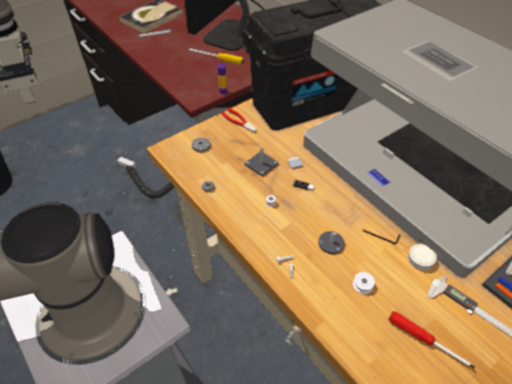

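The top view shows large gear (154,199), pinion (207,226), sleeve (259,191), tall stand (215,166), short stand (325,180) and pulley (370,188). The scene view agrees with this. A scanner lid stands behind the stands.

```bash
cat > h.py <<'E'
import numpy as np, cv2
from scipy.spatial.transform import Rotation as R
from plant import get_obs, vision
def rot(o): return R.from_euler('xyz',o["tcp_rot"])
def ray(c,pose,px,z):
    f=192/np.tan(np.radians(c["vfov"]/2))
    d=pose[:3,:3]@np.array([(px[0]-c["cx"])/f,-(px[1]-c["cy"])/f,-1])
    t=(z-pose[2,3])/d[2]
    return pose[:3,3]+t*d
def proj(c,pose,P):
    f=192/np.tan(np.radians(c["vfov"]/2))
    q=pose[:3,:3].T@(np.array(P)-pose[:3,3]); return c["cx"]-f*q[0]/q[2], c["cy"]+f*q[1]/q[2]
def wrist(name=None):
    o=get_obs(); c=vision.capture("wrist"); T=np.eye(4); T[:3,:3]=rot(o).as_matrix(); T[:3,3]=o["tool_pos"]
    if name: cv2.imwrite(f"pics/{name}.png",c["pixels"][:,:,::-1])
    return o,c,T@c["T_tool_cam"]
def go(xyz,yaw=None):
    "dp (m) and rotvec from the measured pose to TCP xyz, tool down, given yaw"
    o=get_obs(); r=rot(o); yaw=o["tcp_rot"][2] if yaw is None else yaw
    print("dp",(r.inv().apply(np.array(xyz)-o["tool_pos"])/1000).round(4),"rot",(r.inv()*R.from_euler('xyz',[np.pi,0,yaw])).as_rotvec().round(4))
E
python3 - <<'E'
from h import *
c=vision.capture("top")
for n,p,z in [("gear",(154,199),12),("pinion",(207,226),12),("sleeve",(259,191),20),("tall",(215,166),10),("short",(325,180),10),("pulley",(370,188),20)]:
    P=ray(c,c["pose"],p,z); print(n,P.round(),np.hypot(P[0],P[1]).round())
o,c,p=wrist("w0"); print({k:v for k,v in c.items() if k!="pixels"}); print(p.round(2))
for yaw in (np.pi,np.pi/2): go((450,200,250),yaw)
E
```

```text
gear [474. 295.  12.] 559.0
pinion [398. 142.  12.] 423.0
sleeve [499.  -5.  20.] 499.0
tall [571. 122.  10.] 584.0
short [ 534. -195.   10.] 568.0
pulley [ 511. -322.   20.] 604.0
{'vfov': 65.70147572416849, 'cx': 252.70742552542455, 'cy': 197.38021495774606, 'T_tool_cam': array([[ 2.80438716e-04,  9.69749440e-01,  2.44102326e-01,
         6.55574518e+01],
       [ 9.99999879e-01, -1.73154415e-04, -4.60963589e-04,
         3.56601465e-01],
       [-4.04751787e-04,  2.44102426e-01, -9.69749371e-01,
        -1.57533687e+02],
       [ 0.00000000e+00,  0.00000000e+00,  0.00000000e+00,
         1.00000000e+00]])}
[[ 2.5000e-01 -9.4000e-01 -2.4000e-01  6.5760e+01]
 [ 9.7000e-01  2.4000e-01  6.0000e-02  5.2522e+02]
 [-0.0000e+00 -2.4000e-01  9.7000e-01  3.8375e+02]
 [ 0.0000e+00  0.0000e+00  0.0000e+00  1.0000e+00]]
dp [-0.3869 -0.2202 -0.0235] rot [-8.000e-04 -2.000e-04 -2.487e-01]
dp [-0.3869 -0.2202 -0.0235] rot [-8.000e-04  5.000e-04  1.322e+00]
```

View pics/w0.png

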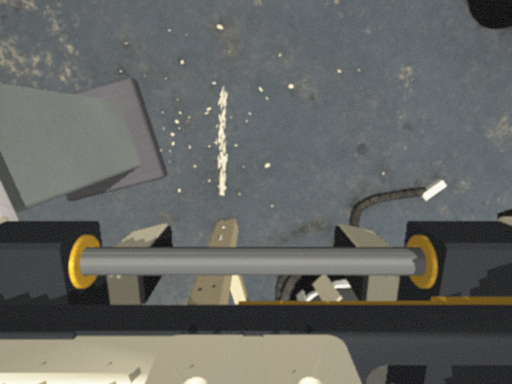

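The first wrist picture shows the floor. The gripper bar covers rows below about 215, and points under the TCP appear near row 175. I'll hover over the gear at yaw = π, with the fingers closing along world y.

```bash
python3 -c "
from h import *
go((474,295,200),np.pi)"
```

```text
dp [-0.3868 -0.1222  0.0264] rot [-8.000e-04 -2.000e-04 -2.487e-01]
```

```bash
python3 -m pendant '{"dp":[[-0.06,-0.019,0.004],[-0.12,-0.038,0.008],[-0.18,-0.057,0.012],[-0.24,-0.076,0.016],[-0.30,-0.095,0.02],[-0.36,-0.114,0.025],[-0.3868,-0.1222,0.0264],[-0.3868,-0.1222,0.0264]],"rotation":[[0,0,-0.05],[0,0,-0.1],[0,0,-0.15],[0,0,-0.2],[0,0,-0.2487],[0,0,-0.2487],[0,0,-0.2487],[0,0,-0.2487]]}'; python3 - <<'E'
from h import *
o,c,p=wrist("w1"); print(o["tool_pos"],o["tcp_rot"]); 
print(proj(c,p,(474,295,12)),proj(c,p,(571,122,10)),proj(c,p,(398,142,12)))
E
```

```text
time: 1.2
tool_pos: [475.6, 293.6, 199.6]
tcp_rot: [-3.141, -0.001, 3.138]
contact_force: [-0.1, 0.7, -0.1]
grip_width: 91.5
finger_force: 0.0
[475.5842567  293.59030843 199.56231298] [-3.14111173e+00 -7.11453482e-04  3.13798774e+00]
(np.float64(253.46558670138828), np.float64(178.5286652006627)) (np.float64(116.83618279307765), np.float64(254.29126233184837)) (np.float64(116.19175046583234), np.float64(111.88697102371445))
```

View pics/w1.png

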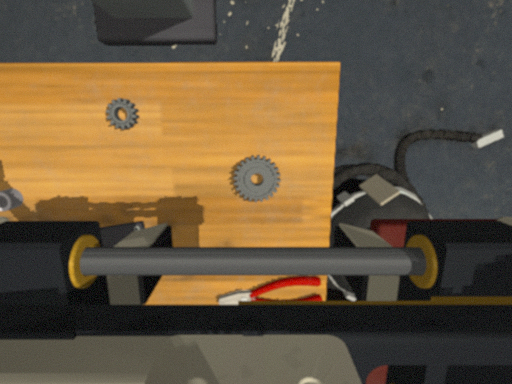

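The gear is at (255,178), the pinion at (122,114), and the sleeve is just visible at the left edge (8,200). Next I'll add a silhouette-fit localiser.

```bash
cat >> h.py <<'E'
SH={"gear":(27.5,0,12),"pinion":(16.5,0,12),"sleeve":(12,0,20),"pulley":(22,0,20),"tall":(35,0,10),"short":(32,0,10)}
def hullc(pts):
    m=cv2.moments(cv2.convexHull(np.float32(pts))); return np.array([m["m10"]/m["m00"],m["m01"]/m["m00"]]),m["m00"]
def locate(name,guess,c,pose):
    "hull centroid of the grey blob near the guess, matched with the projected hull of the part"
    Rr,z0,z1=SH[name]; a=np.linspace(0,2*np.pi,73)
    hsv=cv2.cvtColor(c["pixels"],cv2.COLOR_RGB2HSV); m=np.uint8(hsv[...,1]<75)
    n,lab=cv2.connectedComponents(m); u,v=map(int,np.round(proj(c,pose,(*guess,z1))))
    sub=lab[max(v-12,0):v+13,max(u-12,0):u+13]; k=np.bincount(sub[sub>0]).argmax()
    ys,xs=np.nonzero(lab==k); ct,ar=hullc(np.c_[xs,ys]); g=np.array(guess,float)
    for _ in range(6):
        if name=="tall": # square: orientation does not matter for the centroid
            s=[(35,35),(35,-35),(-35,-35),(-35,35)]
        else: s=np.c_[Rr*np.cos(a),Rr*np.sin(a)]
        mc,ma=hullc([proj(c,pose,(g[0]+i,g[1]+j,z)) for i,j in s for z in (z0,z1)])
        zc=z1; g+=(ray(c,pose,ct,zc)-ray(c,pose,mc,zc))[:2]
    print(name,g.round(1),"px",ct.round(1),"area",ar,"model",round(ma),"bbox",xs.min(),xs.max(),ys.min(),ys.max()); return g
E
python3 - <<'E'
from h import *
o,c,p=wrist()
g=locate("gear",(474,295),c,p); locate("pinion",(398,142),c,p)
go((*g,60),np.pi);go((*g,3),np.pi)
E
```

```text
gear [474.9 298.3] px [255.4 179.5] area 1597.0 model 1714 bbox 233 278 157 202
pinion [399.8 145.6] px [120.9 114.6] area 709.5 model 820 bbox 106 136 100 129
dp [-0.0015  0.003   0.14  ] rot [ 0.     -0.0011 -0.0006]
dp [-0.0016  0.003   0.197 ] rot [ 0.     -0.0011 -0.0006]
```

```bash
python3 -m pendant '{"dp":[[-0.0015,0.003,0.05],[-0.0015,0.003,0.1],[-0.0015,0.003,0.15],[-0.0015,0.003,0.185],[-0.0015,0.003,0.196],[-0.0015,0.003,0.196]],"rotation":[[0,-0.001,0],[0,-0.001,0],[0,-0.001,0],[0,-0.001,0],[0,-0.001,0],[0,-0.001,0]]}'; python3 -m pendant '{"dp":[[0,0,0],[0,0,0],[0,0,0],[0,0,0],[0,0,0],[0,0,0]],"rotation":[[0,0,0],[0,0,0],[0,0,0],[0,0,0],[0,0,0],[0,0,0]]}' 0.04
```

```text
time: 2.05
tool_pos: [475.1, 298.9, 4.7]
tcp_rot: [3.141, 0.001, -3.141]
contact_force: [0.8, 0.1, 0.4]
grip_width: 91.9
finger_force: 0.0
time: 2.8
tool_pos: [475.8, 298.2, 4.7]
tcp_rot: [3.141, 0.001, 3.141]
contact_force: [-0.8, -0.5, 4.9]
grip_width: 55.2
finger_force: 30.0
```

```bash
python3 -m pendant '{"dp":[[0,0,-0.06],[0,0,-0.12],[-0.01,-0.02,-0.175],[-0.035,-0.07,-0.195],[-0.06,-0.12,-0.195],[-0.085,-0.165,-0.195],[-0.0955,-0.176,-0.195],[-0.0955,-0.176,-0.195]],"rotation":[[0,0,0],[0,0,0],[0,0,0],[0,0,0],[0,0,0],[0,0,0],[0,0,0],[0,0,0]]}'; python3 - <<'E'
from h import *
o,c,p=wrist("w2"); print(o["tool_pos"],o["tcp_rot"],o["grip_width"]); 
g=locate("tall",(571,124),c,p); locate("sleeve",(499,-3),c,p); locate("pinion",(399,145),c,p)
E
```

```text
time: 3.8
tool_pos: [571.0, 121.7, 198.8]
tcp_rot: [3.141, -0.0, 3.14]
contact_force: [-0.0, 1.7, -0.7]
grip_width: 55.5
finger_force: 30.0
[570.98471707 121.74811739 198.79851957] [ 3.14121133e+00 -2.42594232e-05  3.13981610e+00] 55.52664061215112
tall [647.9 168.3] px [289.5 238.3] area 140450.0 model 3097 bbox 0 511 0 383
sleeve [499.2  -3.1] px [140.4 116.8] area 472.0 model 515 bbox 127 154 106 128
pinion [399.4 145.9] px [274.8  18.1] area 871.0 model 983 bbox 259 290 0 37
```

View pics/w2.png

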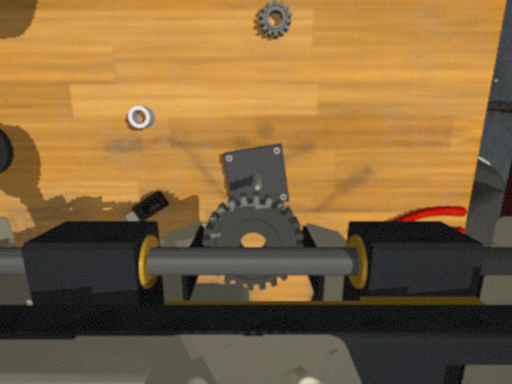

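The gear is held, with its bore at (254,240), and it hides part of the tall base, whose front corners are near (222,153) and (281,144). I'll raise the arm to clear the view.

```bash
python3 -m pendant '{"dp":[[0,0,-0.06],[0,0,-0.11],[0,0,-0.11],[0,0,-0.11]],"rotation":[[0,0,0],[0,0,0],[0,0,0],[0,0,0]]}'; python3 - <<'E'
from h import *
o,c,p=wrist("w3"); print(o["tool_pos"],o["tcp_rot"],o["grip_width"]); 
g=locate("tall",(571,124),c,p); locate("sleeve",(499,-3),c,p); locate("pinion",(399,145),c,p)
im=c["pixels"][80:220,160:360,::-1]; cv2.imwrite("pics/w3c.png",cv2.resize(im,None,fx=4,fy=4,interpolation=cv2.INTER_CUBIC))
for P in [(571,124,66),(571,124,10)]: print(np.round(proj(c,p,P),1))
E
```

```text
time: 4.35
tool_pos: [569.7, 123.5, 308.7]
tcp_rot: [3.141, -0.0, -3.14]
contact_force: [1.1, 0.3, -0.9]
grip_width: 55.0
finger_force: 30.0
[569.74301442 123.51377059 308.66881809] [ 3.14135311e+00 -3.79355918e-04 -3.13978014e+00] 54.992995505082895
tall [568.5 126.1] px [253.9 164.8] area 1911.5 model 2077 bbox 229 278 141 189
sleeve [499.   -3.5] px [166.4 118.7] area 256.5 model 276 bbox 157 176 110 127
pinion [399.6 145.6] px [268.1  46. ] area 441.0 model 518 bbox 257 279 33 59
[252.5 173.2]
[252.5 167.2]
```

View pics/w3c.png

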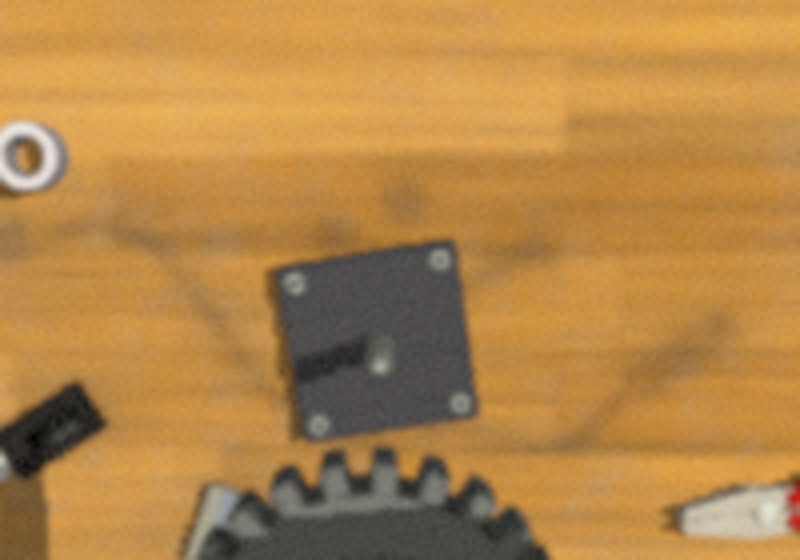

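The tall base appears as a full square with its centre at about (254.5,165.3) px and the shaft tip at about (255,170). Correcting with the commanded pose puts the stand at about (569.8,125.4).

```bash
python3 -m pendant '{"dp":[[0.0006,0.003,0.06],[0.0006,0.003,0.12],[0.0006,0.003,0.18],[0.0006,0.003,0.225],[0.0006,0.003,0.229],[0.0006,0.003,0.229]],"rotation":[[0,0,0],[0,0,0],[0,0,0],[0,0,0],[0,0,0],[0,0,0]]}';python3 -m pendant '{"dp":[[0,0,0.008],[0,0,0.016],[0,0,0.024],[0,0,0.032],[0,0,0.032]],"rotation":[[0,0,0],[0,0,0],[0,0,0],[0,0,0],[0,0,0]]}'; python3 -c "
from h import *
o,c,p=wrist('w4');cv2.imwrite('pics/w4c.png',cv2.resize(c['pixels'][130:310,150:360,::-1],None,fx=3,fy=3))"
```

```text
time: 5.15
tool_pos: [570.7, 125.5, 81.0]
tcp_rot: [3.141, 0.001, -3.141]
contact_force: [-0.3, -0.2, -0.5]
grip_width: 54.8
finger_force: 30.0
time: 5.78
tool_pos: [569.9, 125.1, 47.6]
tcp_rot: [-3.142, -0.001, 3.141]
contact_force: [-0.1, -0.6, -1.4]
grip_width: 55.1
finger_force: 30.0
```

View pics/w4c.png

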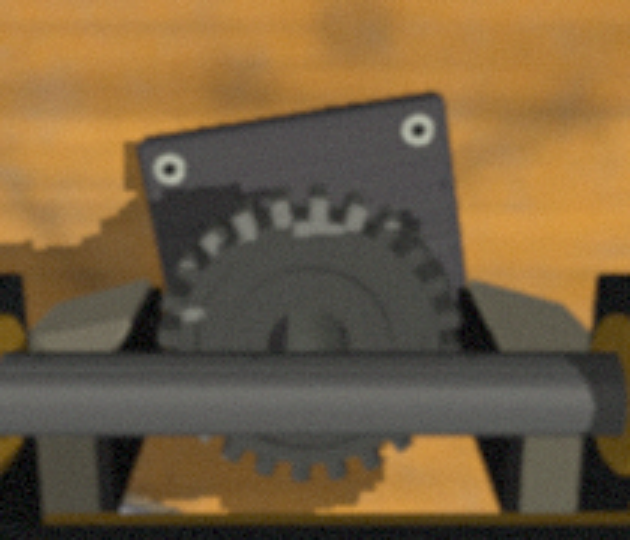

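The shaft is inside the bore with no contact force. I'll continue down and release.

```bash
python3 -m pendant '{"dp":[[0,0,0.01],[0,0,0.02],[0,0,0.028],[0,0,0.033],[0,0,0.033]],"rotation":[[0,0,0],[0,0,0],[0,0,0],[0,0,0],[0,0,0]]}';python3 -m pendant '{"dp":[[0,0,0],[0,0,0],[0,0,0],[0,0,0],[0,0,0]],"rotation":[[0,0,0],[0,0,0],[0,0,0],[0,0,0],[0,0,0]]}' 0.08
```

```text
time: 6.45
tool_pos: [570.4, 125.2, 15.1]
tcp_rot: [3.142, 0.001, 3.142]
contact_force: [0.1, 0.7, -0.5]
grip_width: 54.9
finger_force: 30.0
time: 7.08
tool_pos: [570.5, 125.2, 15.5]
tcp_rot: [3.142, 0.001, 3.141]
contact_force: [-1.0, -0.2, 0.4]
grip_width: 80.0
finger_force: 0.0
```

```bash
python3 -m pendant '{"dp":[[0,0,-0.06],[0,0,-0.12],[0.01,-0.02,-0.175],[0.035,-0.06,-0.185],[0.06,-0.105,-0.185],[0.0715,-0.1286,-0.185],[0.0715,-0.1286,-0.185],[0.0715,-0.1286,-0.185]],"rotation":[[0,0,0],[0,0,0],[0,0,0],[0,0,0],[0,0,0],[0,0,0],[0,0,0],[0,0,0]]}'; cat >> h.py <<'E'
def wristc(x,y,z,name=None):
    "as wrist(), with the commanded pose (tool down, yaw pi) in place of the noisy reading"
    c=vision.capture("wrist"); T=np.diag([-1.,1,-1,1]); T[:3,3]=x,y,z
    if name: cv2.imwrite(f"pics/{name}.png",c["pixels"][:,:,::-1])
    return c,T@c["T_tool_cam"]
E
python3 - <<'E'
from h import *
c,p=wristc(499.1,-3.2,200.3,"w5"); o=get_obs(); print(o["tool_pos"])
locate("sleeve",(499,-3),c,p); locate("pinion",(399,145),c,p)
E
```

```text
time: 8.07
tool_pos: [499.2, -2.9, 200.4]
tcp_rot: [3.141, 0.002, 3.141]
contact_force: [0.1, 0.2, -0.8]
grip_width: 80.1
finger_force: 0.0
[499.1852353   -2.67112293 200.3120257 ]
sleeve [499.1  -3.3] px [252.1 179.6] area 350.0 model 380 bbox 242 262 169 190
pinion [399.3 145.6] px [385.5  90.7] area 757.0 model 867 bbox 370 401 75 106
```

```bash
python3 -m pendant '{"dp":[[0,0,0.06],[0,0,0.12],[0,0,0.17],[0,0,0.192],[0,0,0.196],[0,0,0.196]],"rotation":[[0,0,0],[0,0,0],[0,0,0],[0,0,0],[0,0,0],[0,0,0]]}'; python3 -m pendant '{"dp":[[0,0,0],[0,0,0],[0,0,0],[0,0,0],[0,0,0],[0,0,0],[0,0,0]],"rotation":[[0,0,0],[0,0,0],[0,0,0],[0,0,0],[0,0,0],[0,0,0],[0,0,0]]}' 0.01
```

```text
time: 8.88
tool_pos: [499.6, -2.9, 4.7]
tcp_rot: [3.142, 0.002, -3.141]
contact_force: [-0.3, 0.5, 0.3]
grip_width: 80.0
finger_force: 0.0
time: 9.75
tool_pos: [498.9, -3.4, 4.3]
tcp_rot: [3.141, 0.001, 3.141]
contact_force: [-1.0, -0.2, -0.5]
grip_width: 23.0
finger_force: 30.0
```

```bash
python3 -m pendant '{"dp":[[0,0,-0.06],[0,0,-0.12],[0,0,-0.175],[-0.02,0.03,-0.215],[-0.045,0.08,-0.236],[-0.07,0.1286,-0.236],[-0.0707,0.1286,-0.236],[-0.0707,0.1286,-0.236]],"rotation":[[0,0,0],[0,0,0],[0,0,0],[0,0,0],[0,0,0],[0,0,0],[0,0,0],[0,0,0]]}'; python3 - <<'E'
from h import *
c,p=wristc(569.8,125.4,240.3,"w6"); o=get_obs(); print(o["tool_pos"])
locate("tall",(570,125),c,p); print(np.round(proj(c,p,(569.8,125.4,66)),1),np.round(proj(c,p,(569.8,125.4,22)),1))
cv2.imwrite("pics/w6c.png",cv2.resize(c["pixels"][110:260,170:340,::-1],None,fx=4,fy=4,interpolation=cv2.INTER_CUBIC))
E
```

```text
time: 10.75
tool_pos: [568.9, 125.0, 239.7]
tcp_rot: [-3.141, -0.001, -3.141]
contact_force: [0.5, -1.0, 0.2]
grip_width: 23.0
finger_force: 30.0
[568.85915002 124.43953858 239.94007755]
tall [569.7 126.7] px [253.2 172.5] area 2618.5 model 2823 bbox 224 281 144 201
[252.2 181.9] [252.2 175.3]
```

View pics/w6c.png

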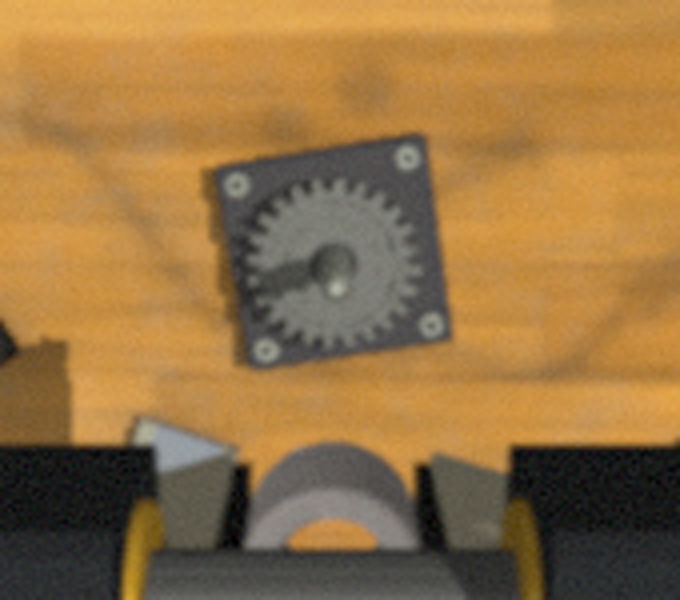

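The gear is seated on the base. The shaft tip is at (254,181.5), so the stand is at about (569.6,126.8). I'll lower the sleeve.

```bash
python3 -m pendant '{"dp":[[0,0.0014,0.05],[0,0.0014,0.11],[0,0.0014,0.155],[0,0.0014,0.164],[0,0.0014,0.172],[0,0.0014,0.18],[0,0.0014,0.188],[0,0.0014,0.188]],"rotation":[[0,0,0],[0,0,0],[0,0,0],[0,0,0],[0,0,0],[0,0,0],[0,0,0],[0,0,0]]}';python3 -m pendant '{"dp":[[0,0,0.008],[0,0,0.016],[0,0,0.0225],[0,0,0.025],[0,0,0.025]],"rotation":[[0,0,0],[0,0,0],[0,0,0],[0,0,0],[0,0,0]]}'
```

```text
time: 11.8
tool_pos: [569.5, 126.6, 52.3]
tcp_rot: [3.142, 0.001, -3.142]
contact_force: [-0.1, 0.2, -1.2]
grip_width: 22.6
finger_force: 30.0
time: 12.42
tool_pos: [569.6, 126.6, 27.2]
tcp_rot: [3.142, 0.001, 3.141]
contact_force: [-0.0, 0.3, 0.6]
grip_width: 22.6
finger_force: 30.0
```

```bash
python3 -m pendant '{"dp":[[0,0,0],[0,0,0],[0,0,0],[0,0,0],[0,0,0]],"rotation":[[0,0,0],[0,0,0],[0,0,0],[0,0,0],[0,0,0]]}' 0.07; python3 -m pendant '{"dp":[[0,0,-0.06],[0,0,-0.12],[0.03,0.003,-0.165],[0.085,0.009,-0.173],[0.14,0.015,-0.173],[0.1705,0.0188,-0.173],[0.1705,0.0188,-0.173],[0.1705,0.0188,-0.173]],"rotation":[[0,0,0],[0,0,0],[0,0,0],[0,0,0],[0,0,0],[0,0,0],[0,0,0],[0,0,0]]}'; python3 - <<'E'
from h import *
c,p=wristc(399.3,145.6,200.3); o=get_obs(); print(o["tool_pos"])
locate("pinion",(399,145),c,p)
E
```

```text
time: 13.05
tool_pos: [569.7, 126.6, 27.5]
tcp_rot: [3.142, 0.001, 3.141]
contact_force: [-0.1, 0.0, -0.5]
grip_width: 67.6
finger_force: 0.0
time: 14.05
tool_pos: [399.8, 145.4, 200.6]
tcp_rot: [3.141, 0.003, 3.142]
contact_force: [0.7, -0.5, 0.3]
grip_width: 69.8
finger_force: 0.0
[399.98920528 145.33151937 200.42045019]
pinion [398.8 145.7] px [252.2 178.4] area 569.0 model 636 bbox 239 266 165 192
```

```bash
python3 -m pendant '{"dp":[[0.0005,0,0.06],[0.0005,0,0.12],[0.0005,0,0.17],[0.0005,0,0.192],[0.0005,0,0.196],[0.0005,0,0.196]],"rotation":[[0,0,0],[0,0,0],[0,0,0],[0,0,0],[0,0,0],[0,0,0]]}'; python3 -m pendant '{"dp":[[0,0,0],[0,0,0],[0,0,0],[0,0,0],[0,0,0],[0,0,0],[0,0,0]],"rotation":[[0,0,0],[0,0,0],[0,0,0],[0,0,0],[0,0,0],[0,0,0],[0,0,0]]}' 0.02;  python3 -m pendant '{"dp":[[0,0,-0.06],[0,0,-0.12],[0,0,-0.175],[-0.04,-0.006,-0.215],[-0.09,-0.013,-0.236],[-0.14,-0.018,-0.236],[-0.171,-0.0188,-0.236],[-0.171,-0.0188,-0.236]],"rotation":[[0,0,0],[0,0,0],[0,0,0],[0,0,0],[0,0,0],[0,0,0],[0,0,0],[0,0,0]]}'; python3 - <<'E'
from h import *
c,p=wristc(569.8,126.8,240.3,"w7"); o=get_obs(); print(o["tool_pos"])
locate("tall",(570,127),c,p); print(np.round(proj(c,p,(569.8,126.8,66)),1),np.round(proj(c,p,(569.8,126.8,42)),1))
cv2.imwrite("pics/w7c.png",cv2.resize(c["pixels"][110:260,170:340,::-1],None,fx=4,fy=4,interpolation=cv2.INTER_CUBIC))
E
```

```text
time: 14.85
tool_pos: [399.5, 145.4, 4.4]
tcp_rot: [3.141, 0.002, 3.141]
contact_force: [0.6, -0.1, -0.2]
grip_width: 69.9
finger_force: 0.0
time: 15.72
tool_pos: [398.8, 145.4, 4.5]
tcp_rot: [3.141, 0.001, 3.141]
contact_force: [-0.1, -0.3, 5.9]
grip_width: 32.5
finger_force: 30.0
time: 16.73
tool_pos: [570.5, 126.1, 238.8]
tcp_rot: [-3.141, -0.001, 3.141]
contact_force: [-1.2, 0.1, -0.0]
grip_width: 32.8
finger_force: 30.0
[569.22567569 126.36881756 239.10382405]
tall [568.2 127. ] px [252.3 171.4] area 2642.5 model 2830 bbox 223 281 143 200
[252.2 181.9] [252.2 178.1]
```

View pics/w7c.png

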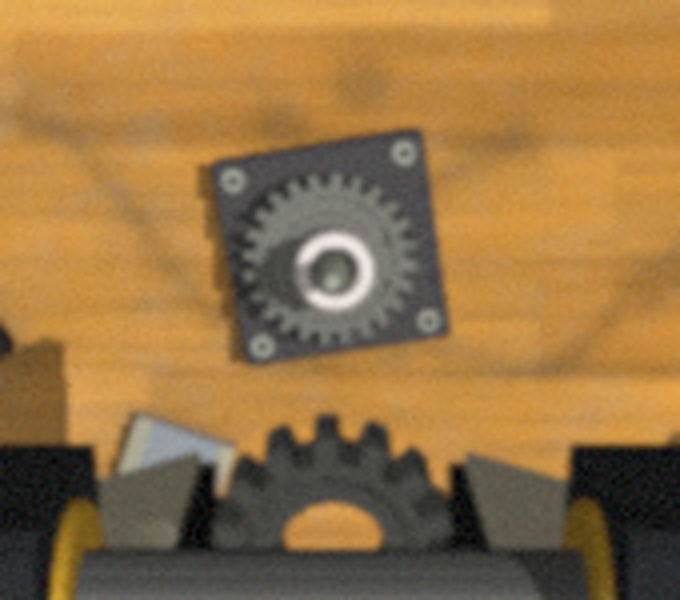

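The sleeve is seated concentrically and the y-alignment is good. I'll lower the pinion.

```bash
python3 -m pendant '{"dp":[[0.0005,0,0.05],[0.0005,0,0.11],[0.0005,0,0.155],[0.0005,0,0.164],[0.0005,0,0.173],[0.0005,0,0.182],[0.0005,0,0.192],[0.0005,0,0.193]],"rotation":[[0,0,0],[0,0,0],[0,0,0],[0,0,0],[0,0,0],[0,0,0],[0,0,0],[0,0,0]]}';python3 -m pendant '{"dp":[[0,0,0],[0,0,0],[0,0,0],[0,0,0],[0,0,0]],"rotation":[[0,0,0],[0,0,0],[0,0,0],[0,0,0],[0,0,0]]}' 0.08
```

```text
time: 17.77
tool_pos: [568.9, 126.5, 47.1]
tcp_rot: [3.142, 0.0, 3.141]
contact_force: [-0.5, -0.5, -0.8]
grip_width: 32.3
finger_force: 30.0
time: 18.4
tool_pos: [569.2, 126.6, 47.5]
tcp_rot: [3.141, 0.001, 3.141]
contact_force: [0.7, 0.2, -1.0]
grip_width: 77.2
finger_force: 0.0
```

```bash
python3 -m pendant '{"dp":[[0,0,-0.06],[0,0,-0.12],[0,0,-0.175],[0,0,-0.193],[0,0,-0.193]],"rotation":[[0,0,0],[0,0,0],[0,0,0],[0,0,0],[0,0,0]]}'; python3 - <<'E'
from h import *
c,p=wristc(569.3,126.8,240.3)
cv2.imwrite("pics/w8c.png",cv2.resize(c["pixels"][110:260,170:340,::-1],None,fx=4,fy=4,interpolation=cv2.INTER_CUBIC))
E
python3 -m pendant '{"dp":[[0.007,-0.055,0],[0.015,-0.11,0],[0.022,-0.165,0],[0.03,-0.22,0],[0.037,-0.275,0],[0.044,-0.33,0],[0.051,-0.385,0.02],[0.058,-0.44,0.04]],"rotation":[[0,0,0],[0,0,0],[0,0,0],[0,0,0],[0,0,0],[0,0,0],[0,0,0],[0,0,0]]}'
python3 -m pendant '{"dp":[[0,-0.006,0],[0,-0.006,0],[0,-0.006,0]],"rotation":[[0,0,0],[0,0,0],[0,0,0]]}'
python3 - <<'E'
from h import *
c,p=wristc(511.3,-319.2,200.3,"w9");print(get_obs()["tool_pos"])
locate("pulley",(511,-321),c,p)
try: locate("short",(534,-193),c,p)
except Exception as e: print(e)
E
```

```text
time: 19.02
tool_pos: [569.5, 126.7, 242.0]
tcp_rot: [3.141, 0.005, 3.142]
contact_force: [-0.2, -0.2, 0.3]
grip_width: 80.1
finger_force: 0.0
time: 20.08
tool_pos: [509.8, -314.7, 197.8]
tcp_rot: [3.14, -0.001, 3.141]
contact_force: [0.2, 0.8, 0.7]
grip_width: 80.2
finger_force: 0.0
time: 20.45
tool_pos: [511.3, -318.1, 200.4]
tcp_rot: [3.141, 0.001, -3.14]
contact_force: [-1.3, 0.5, 1.2]
grip_width: 79.8
finger_force: 0.0
[ 511.42337328 -317.99767983  200.65380284]
pulley [ 511.  -322.7] px [249.2 179.5] area 1177.0 model 1183 bbox 230 268 160 199
short [ 534.2 -195.2] px [354.  196.7] area 1990.0 model 2265 bbox 328 380 172 221
```

View pics/w8c.png

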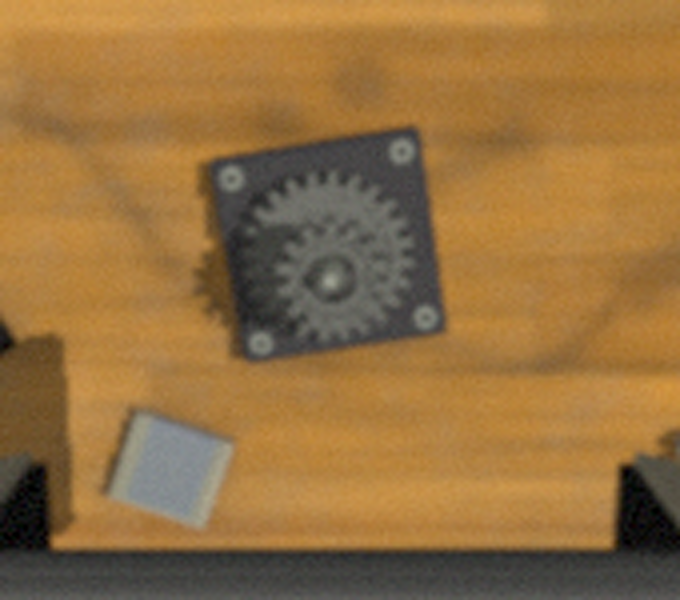

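View pics/w9.png

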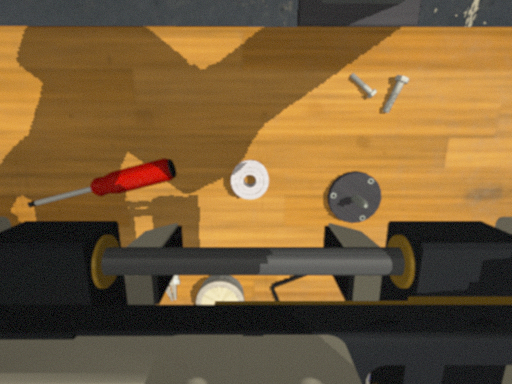

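The stack is complete, with the pinion concentric on the sleeve. The pulley is at (249,180) and the short stand at (354,197). Now I'll grasp the pulley.

```bash
python3 -m pendant '{"dp":[[0,-0.003,0.06],[0,-0.003,0.12],[0,-0.003,0.17],[0,-0.003,0.192],[0,-0.003,0.196],[0,-0.003,0.196]],"rotation":[[0,0,0],[0,0,0],[0,0,0],[0,0,0],[0,0,0],[0,0,0]]}'; python3 -m pendant '{"dp":[[0,0,0],[0,0,0],[0,0,0],[0,0,0],[0,0,0],[0,0,0],[0,0,0]],"rotation":[[0,0,0],[0,0,0],[0,0,0],[0,0,0],[0,0,0],[0,0,0],[0,0,0]]}' 0.03;  python3 -m pendant '{"dp":[[0,0,-0.06],[0,0,-0.12],[0,0,-0.18],[-0.005,0.03,-0.23],[-0.013,0.075,-0.265],[-0.02,0.115,-0.276],[-0.023,0.128,-0.276],[-0.023,0.128,-0.276]],"rotation":[[0,0,0],[0,0,0],[0,0,0],[0,0,0],[0,0,0],[0,0,0],[0,0,0],[0,0,0]]}'; python3 - <<'E'
from h import *
python=None
import subprocess
c,p=wristc(534.3,-194.2,280.3,"w10"); print(get_obs()["tool_pos"])
locate("short",(534,-194),c,p); print(np.round(proj(c,p,(534.3,-194.2,44)),1),np.round(proj(c,p,(534.3,-194.2,10)),1))
cv2.imwrite("pics/w10c.png",cv2.resize(c["pixels"][110:260,170:340,::-1],None,fx=4,fy=4,interpolation=cv2.INTER_CUBIC))
E
```

```text
time: 21.25
tool_pos: [512.0, -322.3, 5.5]
tcp_rot: [-3.141, 0.002, -3.141]
contact_force: [-0.6, -0.3, -0.6]
grip_width: 80.0
finger_force: 0.0
time: 22.12
tool_pos: [511.1, -322.5, 4.5]
tcp_rot: [-3.142, 0.001, 3.141]
contact_force: [-0.8, 0.6, 3.2]
grip_width: 42.9
finger_force: 30.0
time: 23.12
tool_pos: [533.7, -194.1, 279.5]
tcp_rot: [3.141, -0.0, -3.14]
contact_force: [0.2, 0.8, -0.2]
grip_width: 43.3
finger_force: 30.0
[ 533.53483219 -194.89028766  279.30261457]
short [ 534.7 -194.4] px [252.1 168.8] area 1367.5 model 1536 bbox 231 273 148 189
[252.2 172.9] [252.2 169.1]
```

View pics/w10c.png

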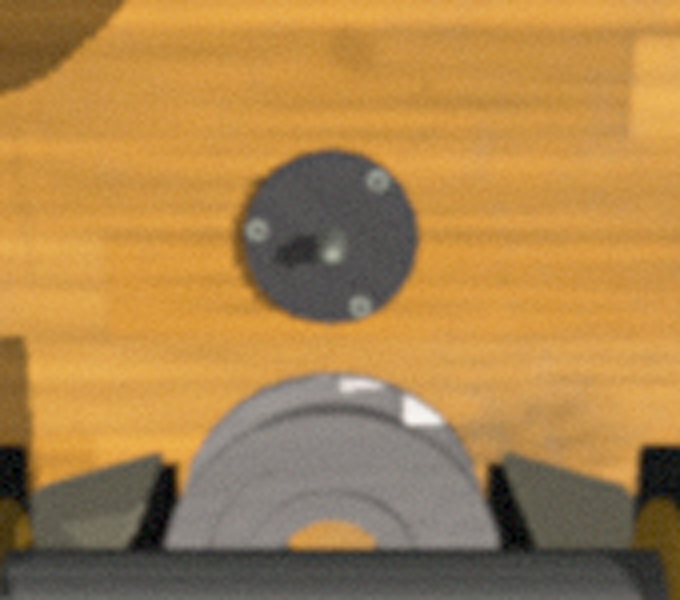

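The short stand is centred under the tool, with the tip at (253,172.5) against a predicted (252,173). I'll lower the pulley.

```bash
python3 -m pendant '{"dp":[[0,0.0003,0.06],[0,0.0003,0.12],[0,0.0003,0.18],[0,0.0003,0.215],[0,0.0003,0.224],[0,0.0003,0.232],[0,0.0003,0.24],[0,0.0003,0.24]],"rotation":[[0,0,0],[0,0,0],[0,0,0],[0,0,0],[0,0,0],[0,0,0],[0,0,0],[0,0,0]]}';python3 -m pendant '{"dp":[[0,0,0.008],[0,0,0.016],[0,0,0.0225],[0,0,0.025],[0,0,0.025]],"rotation":[[0,0,0],[0,0,0],[0,0,0],[0,0,0],[0,0,0]]}'
```

```text
time: 24.18
tool_pos: [534.3, -194.3, 40.7]
tcp_rot: [-3.141, 0.002, 3.142]
contact_force: [-0.8, 0.4, -0.2]
grip_width: 42.8
finger_force: 30.0
time: 24.8
tool_pos: [534.1, -194.1, 15.2]
tcp_rot: [3.141, 0.001, 3.142]
contact_force: [-0.4, -1.3, -1.0]
grip_width: 43.4
finger_force: 30.0
```

```bash
python3 -m pendant '{"dp":[[0,0,0],[0,0,0],[0,0,0],[0,0,0],[0,0,0]],"rotation":[[0,0,0],[0,0,0],[0,0,0],[0,0,0],[0,0,0]]}' 0.08; python3 -m pendant '{"dp":[[0,0,-0.06],[0,0,-0.12],[0,0,-0.18],[0,0,-0.2],[0,0,-0.2]],"rotation":[[0,0,0],[0,0,0],[0,0,0],[0,0,0],[0,0,0]]}';  python3 - <<'E'
from h import *
c,p=wristc(534.3,-193.9,215.3)
a=cv2.resize(c["pixels"][110:230,190:320,::-1],None,fx=3,fy=3,interpolation=cv2.INTER_CUBIC)
s=vision.capture("scene")["pixels"][120:270,230:380,::-1]
s=cv2.resize(s,(360,360),interpolation=cv2.INTER_CUBIC); cv2.imwrite("pics/w11.png",np.hstack([a,s[:360,:]]))
E
```

```text
time: 25.42
tool_pos: [534.1, -194.1, 15.4]
tcp_rot: [3.141, 0.001, 3.141]
contact_force: [-0.7, -0.4, -0.5]
grip_width: 79.5
finger_force: 0.0
time: 26.05
tool_pos: [534.6, -194.5, 217.0]
tcp_rot: [-3.14, 0.004, 3.142]
contact_force: [-0.4, 0.0, 0.0]
grip_width: 79.8
finger_force: 0.0
```

View pics/w11.png

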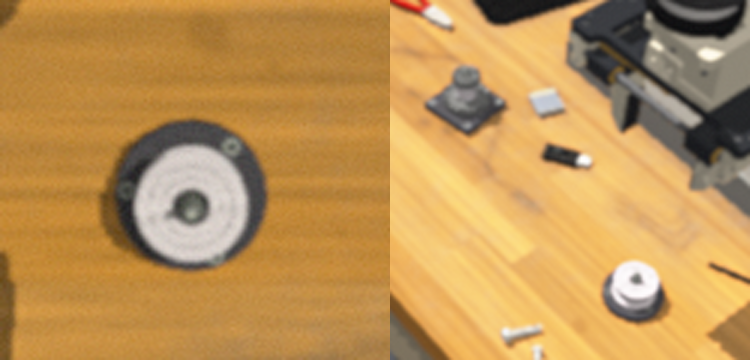

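The left half shows the pulley threaded on the short shaft, at (190,207). The right half shows the complete gear, sleeve and pinion stack and the seated pulley. The gripper is clear, so I'll hand in.

```bash
python3 -c "
from plant import workorder; print(workorder.close_job())"
```

```text
the job is handed in; nothing more can be done
None
```

The job is handed in after about 26 s: the gear, sleeve and pinion are stacked in order on the tall shaft and the pulley is on the short shaft, all seated in the last pictures, though the hand-in returned no verdict.

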